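# Hold the caddy's swing door open with the shoehorn

## Task

The swing door of the shoe-care caddy is child-safe: it has no handle, springs shut by itself, and opens only while something flat is pushed down the narrow slot in the caddy's top. Draw the steel shoehorn up out of its stand, pass its blade upright down through that slot and press until the door stands at least half open, without opening the door in any other way and without disturbing the other things on the table. Finish while still holding the shoehorn there in the gripper, so that the door stays open and steady for me to reach in.

Things in the scene. Friction and masses are not known exactly. Their poses are not given: they have to be found in the camera images.
- shoehorn: Steel shoehorn, 200 mm long, about 140 g, upright in its stand, blade down. Origin: middle of the blade's tip (lowest end); z runs up to the handle end. Blade z = 0 to 95 mm: a curved sheet, overall 36 mm wide (y) and 8 mm deep (x), its tip narrowed to 22 mm over the last 10 mm. It narrows into the handle from 95 to 120 mm.
- shoehorn_grip (a point): Grip point on the shoehorn's handle, 160 mm above the blade's tip on its z axis. The handle is a flat steel bar 20 mm wide (y) and 10 mm thick (x), from 115 to 200 mm above the tip; it is gripped from above across its 10 mm thickness. Axes as the shoehorn's.
- stand: Dark wooden stand of the shoehorn, does not shift. Foot 80 (x) by 110 (y) by 12 mm with an upright pocket, 27 by 55 mm outside, mouth 68 mm above the table. The shoehorn stands in it with the stand's axes, 1.5 mm free on each side, tip on the pocket's floor 12 mm above the table: draw it up 56 mm to clear it. Origin: underside centre.
- caddy: Grey plastic shoe-care caddy, a box 170 (x) by 220 (y) by 130 mm high, does not shift. Origin: underside centre; the swing door is in its +x face, which looks away from the robot. On its top, between slot and back, lie a folded carry handle (12 mm high, x = -12 to +39 mm, y within 65 mm of the middle) and a small tin.
- caddy_slot (a point): Centre of the slot in the caddy's top face, 130 mm above the table, 53 mm from the caddy's middle towards the door; axes as the caddy's. Slot 40 mm long (y) by 12 mm wide (x): 2 mm round the blade when the shoehorn's y lies along it, either way round. A bevelled lip round it rises 4 mm and opens out 4 mm at 45 degrees. The top is 4 mm thick.
- door_hinge (a point): Middle of the door's hinge, 118 mm above the table, 32 mm from the slot's centre line; axes as the caddy's. The door is a panel 182 mm wide that hangs 94 mm down from it and swings out and up, away from the caddy, when its inner arm (a flat plate 52 mm wide under the slot) is pressed down. Keep the space before it free.
- caddy_door (a joint): Angle of the swing door in rad: 0 shut, 0.5 half open, 1.0 fully open (stop). The blade's tip meets the inner arm about 32 mm below the caddy's top; the angle is about 0.21 with the tip 40 mm below the top, 0.36 at 46, 0.52 at 54, 0.67 at 64, 0.8 at 75. A spring pushes the tip up with about 4 N (7 N while sliding) and, as the door opens, towards the caddy's middle with up to 3 N.
- tin: Bystander: closed round tin of polish, 62 mm across, 26 mm high, standing on the caddy's top near its back. Origin: underside centre.
- brush: Bystander: black plastic shoe brush, 52 by 164 by 50 mm, bristles down on the table behind the caddy (robot's side). Origin: underside centre, long along y.
- bottle: Bystander: small white bottle of liquid polish, 42 mm across, 105 mm high, standing near the stand. Origin: underside centre.
- jar: Bystander: jar of shoe cream, 52 mm across, 48 mm high, near the stand. Origin: underside centre.
- big_tin: Bystander: closed round tin, 92 mm across, 32 mm high, at the right side. Origin: underside centre.
- shoe_tree: Bystander: wooden shoe tree, 68 by 255 by 52 mm, lying along y at the far side. Origin: under its middle.
- bowl: Bystander: steel bowl, 124 mm across, 45 mm high, mouth up, at the left side. Origin: underside centre.
Things that resemble listed ones, but are neither listed nor needed, are in the scene too. There is more than one size of the shoehorn; the one meant has the size given above.

How it is judged:
On the way, in this order (a step that is already met when the one before it is completed fails the run):
1. the shoehorn is drawn clear of its stand, upright in the gripper (height (world z) of shoehorn above 0.075 m and angle between shoehorn's own z axis and vertical below 0.35 rad and contact force between the fingers and shoehorn above 1 N), for 0.1 s.
2. the blade's tip has passed down through the slot (z of shoehorn in the frame of caddy_slot below -0.012 m and horizontal distance between shoehorn and caddy_slot below 0.012 m and angle between shoehorn's own z axis and vertical below 0.2 rad), for 0.05 s.
At the end, for the whole second after the job is handed in: The door stands at least half open (over 0.48 of its 1.0 rad) and still (under 0.15 rad/s); the shoehorn, upright within 0.2 rad and in line with the slot within 0.25 rad, is in the slot with its tip over 40 mm below the caddy's top, bearing on the caddy's mechanism, and the fingers still grip it (value of joint caddy_door above 0.48 rad and velocity of joint caddy_door between -0.15 and 0.15 rad/s and z of shoehorn in the frame of caddy_slot below -0.04 m and horizontal distance between shoehorn and caddy_slot below 0.015 m and angle between shoehorn's own z axis and vertical below 0.2 rad and angle between the y axis of shoehorn and the y axis of caddy, either way round below 0.25 rad and contact force between shoehorn and caddy above 0.3 N and contact force between the fingers and shoehorn above 1 N); the arm keeps its last pose, push and grip.
It fails at once if the door is opened other than by the shoehorn in the slot (value of joint caddy_door above 0.12 rad and (z of shoehorn in the frame of caddy_slot above -0.01 m or horizontal distance between shoehorn and caddy_slot above 0.02 m)).
It fails at once if a bystander is moved by more than 25 mm or the bottle is tipped over (distance of any of tin, brush, bottle, jar, big_tin, shoe_tree, bowl from where it was at the start of the episode above 0.025 m or angle between bottle's own z axis and vertical above 0.5 rad).
It also fails if it takes over 54 s, if anything falls off the work surface, if the arm or the gripper's body presses on something with over 40 N, if the wrist force passes 120 N, or if a joint passes its speed limit or range.

## Robot

A 6-joint arm with a two-finger parallel gripper is mounted at the origin on the work surface. World frame = base frame: x ahead of the robot, y to its left, z up, the work surface at z = 0. Lengths are in m, angles in rad, forces in N, time in s.
With the tool pointing down it reaches from about 0.325 to 0.9 m from the base axis. Payload 3.5 kg.
Tool frame: the origin (TCP) lies at the very end of the fingers, on their centre line; the grasp point (between the pads) lies env.grip_depth behind it (env.grip_depth is the distance from the TCP to the grasp point, in m); z points along the fingers, y is the direction in which the jaws open and shut (so a half turn about z gives the same grasp; the last joint's range is limited). The gripper opens to 85 mm and grips with 20 to 120 N. Pads are 22 mm wide; open, the fingers measure 114 mm over their backs; the gripper's body (76 mm by 85 mm) begins 54 mm behind the grasp point. The pads swing forward as they close: fully open they stand 13 mm farther back than shut.
Start: joints at [-1.22, 0.276, -0.026, 1.268, 0, 1.467], TCP at [0.274, -0.562, 0.211] pointing down, gripper open.
Joint ranges: [-3.12, 3.12], [-0.85, 1.88], [-1.08, 1.24], [-1.95, 2.15], [-1.57, 1.53], [-3.14, 3.14]. Speed limits (rad/s): [2.57, 2.57, 3.14, 3.14, 3.14, 3.14].

## Interface

Orientations are given as a unit quaternion [x, y, z, w].
In Python, from bench import env gives the robot as it stands.
- The arm moves only by the tool apply_moves, never from a script. Its argument "series" is a list of rows, each an object of numbers: "x", "y", "z": the shift along the tool's x, y, z in cm; "ax", "ay", "az": the turn, a rotation vector about the tool's x, y, z in rad. A call has 1 to 8 rows; each row shifts and turns the commanded pose from where the row before left it, along the tool's axes as they then stand; what a row does not reach is not made up. A row lasts 1/10 s, in which the tool goes at most 50 mm and 8.59 degrees, less where a joint would pass 70% of its speed; a pose out of reach is approached as far as the arm can. A call is refused whole if a number of a shift passes 5 or a number of a turn 0.15, either way. A call with a gripper value outside its range is refused whole. "grip" is the opening, from 0 (shut) to 1 (fully open), set as the call begins (left out, the last holds). The fingers move at their own pace and stop on an object; "newtons" is the grip in N (left out, the last holds). Time passes only in rows, so rows that do not move let the fingers close. It gives the time, the measured TCP pose, the force and the opening at its end, in the units of the state.
- env.state(): the state, without advancing time (a new reading comes with each control period).
- env.read_camera(name): name is "scene" or "side" or "wrist"; returns a dict with "image" (400x640x3 uint8, blue, green, red), "fx", "fy", "cx", "cy" (pixels), "k1" (the pictures are not rectified: a ray, as slopes to the right and down, at radius r is drawn at 1 + k1 r^2 times it, then the intrinsics apply), "origin" and "attitude" of the camera in the world; the wrist camera has in their place "T_tool_cam" (4x4, takes a point from camera to tool coordinates, whose origin is the TCP and whose axes are the flange's). Camera axes: x right, y up, looking along -z (the intrinsics and any distortion apply to the point x, -y, -z); pixel columns grow to the right and rows downward; lengths in m; the calibration is good to about 2 mm. A picture is of the moment at which its call begins: read the wrist's pose just before it. There is no depth.
- env.job_done(): hands the job in, once; it reports no verdict.
The state is a dict: "time": time; "q": joint angles; "joint_vel": joint speeds; "joint_torque": joint torques, N m; "eef_pos": TCP position; "tcp_rot": TCP orientation; "wrist_force": force on the tool from outside, world axes, zero at the start; "torque": the same for the moment, N m; "grip_width": opening from 0.0 (shut) to 1.0 (fully open).
Only numpy, scipy, OpenCV 4.12 (cv2) and the standard library are available. Lean on these libraries where they do the work, as an engineer would, in place of code of your own. Each camera call takes 0.05 s, during which the arm holds its last target.

## Working session

There is one attempt and no reset: what is moved stays moved. The work goes in short steps, Python scripts to look and compute and a tool call to move; the robot and the scene stay as the last step left them, time stands still between calls to the robot, and variables do not carry over. Pictures are saved under pics/ and viewed, and the job is handed in when it is done.

Besides the shell and the picture viewer there is one more tool, called after "Emit:" as name([rows], argument=value, ...), one row to a line, values as JSON. apply_moves: Moves the arm, as the interface text tells. Its arguments: {"type":"object","properties":{"series":{"type":"array","items":{"type":"object","properties":{"x":{"type":"number"},"y":{"type":"number"},"z":{"type":"number"},"ax":{"type":"number"},"ay":{"type":"number"},"az":{"type":"number"}}}},"grip":{"type":"number"},"newtons":{"type":"number"}},"required":["series"]}

```bash
ls; mkdir -p pics; python3 - <<'E'
from bench import env
import cv2
s=env.state()
for k,v in s.items(): print(k,v)
print(env.grip_depth)
for n in ("scene","side","wrist"):
    c=env.read_camera(n)
    cv2.imwrite(f"pics/{n}0.png",c["image"])
    print(n,{k:v for k,v in c.items() if k!="image"})
E
```

```text
pics
time 0.0
q [-1.22036633e+00  2.77162343e-01 -2.78918754e-02  1.26799990e+00
 -9.08519091e-06  1.46735946e+00]
joint_vel [ 0.00153092 -0.00171257  0.00016704  0.00014143 -0.0009324  -0.00047493]
joint_torque [ 1.46908187e-03 -4.45506728e+01  2.95202833e+01  1.65204325e-02
  4.84854525e-05  1.43764339e-05]
eef_pos [ 0.27370979 -0.56095834  0.21013635]
tcp_rot [ 9.74360303e-01  2.24990502e-01 -1.43568465e-04 -1.11973715e-03]
wrist_force [-0.39155949  0.51006115  0.15531558]
torque [-0.00321012 -0.02497596 -0.06947054]
grip_width 1.0046338927832683
0.0187
scene {'fx': 486.6814508706396, 'fy': 486.6814508706396, 'cx': 319.4684903361087, 'cy': 194.88036356329874, 'k1': -0.018896268962439688, 'origin': array([ 1.18329198, -0.42964253,  1.44476836]), 'attitude': array([0.23348565, 0.12223363, 0.46368401, 0.84589629])}
side {'fx': 399.55563486309876, 'fy': 399.55563486309876, 'cx': 319.26456070513, 'cy': 201.8599882212376, 'k1': -0.0959404611557425, 'origin': array([0.12587531, 0.88698899, 0.91324761]), 'attitude': array([-0.08675669,  0.4212065 ,  0.88021264, -0.20070891])}
wrist {'fx': 291.5109635393357, 'fy': 291.5109635393357, 'cx': 322.9265780349995, 'cy': 196.5041605565467, 'k1': 0.0054446742218822175, 'T_tool_cam': array([[-2.05477803e-05,  9.44755941e-01,  3.27774636e-01,
         8.39145762e-02],
       [ 9.99999999e-01,  8.85442679e-06,  3.71673297e-05,
         1.05902246e-03],
       [ 3.22117991e-05,  3.27774636e-01, -9.44755940e-01,
        -1.62107899e-01],
       [ 0.00000000e+00,  0.00000000e+00,  0.00000000e+00,
         1.00000000e+00]])}
```

View pics/scene0.png

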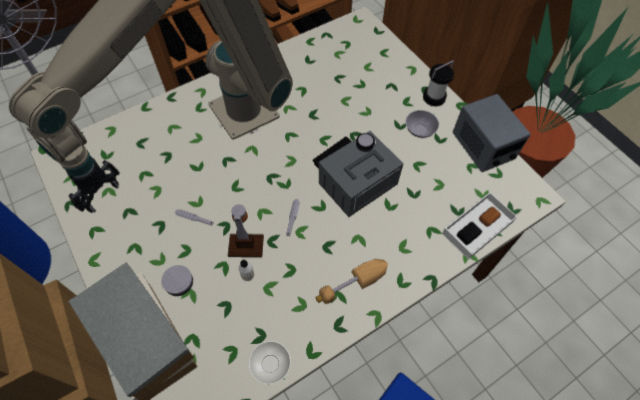

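View pics/side0.png

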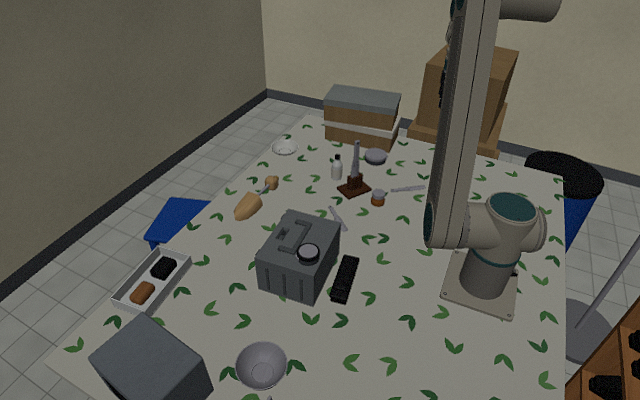

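View pics/wrist0.png

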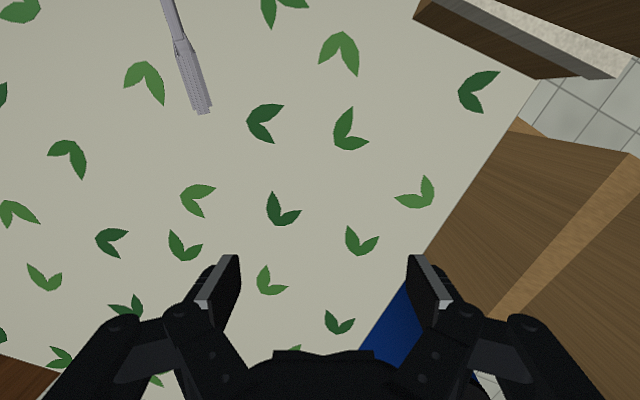

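The scene shows the stand at (245,245) with the shoehorn upright and the caddy at (360,172). I'll enlarge both areas.

```bash
cat > h.py <<'E'
import numpy as np, cv2, time
from scipy.spatial.transform import Rotation as R
from bench import env
def cam(n):
    s=env.state() if n=="wrist" else None
    c=env.read_camera(n)
    if n=="wrist":
        T=np.eye(4);T[:3,:3]=R.from_quat(s["tcp_rot"]).as_matrix();T[:3,3]=s["eef_pos"]
        W=T@c["T_tool_cam"]; c["Rm"]=W[:3,:3]; c["o"]=W[:3,3]
    else:
        c["Rm"]=R.from_quat(c["attitude"]).as_matrix(); c["o"]=np.array(c["origin"])
    return c
def ray(c,u,v):
    K=np.array([[c["fx"],0,c["cx"]],[0,c["fy"],c["cy"]],[0,0,1]])
    p=cv2.undistortPoints(np.array([[[u,v]]],float),K,np.array([c["k1"],0,0,0.]))[0,0]
    d=c["Rm"]@np.array([p[0],-p[1],-1.]); return d/np.linalg.norm(d)
def onz(c,u,v,z):
    d=ray(c,u,v); return c["o"]+d*(z-c["o"][2])/d[2]
def proj(c,P):
    p=c["Rm"].T@(np.array(P)-c["o"]); x=p[0]/-p[2]; y=-p[1]/-p[2]; f=1+c["k1"]*(x*x+y*y)
    return np.array([c["fx"]*x*f+c["cx"],c["fy"]*y*f+c["cy"]])
def crop(c,u0,v0,u1,v1,k,name):
    im=cv2.resize(c["image"][v0:v1,u0:u1],None,fx=k,fy=k,interpolation=cv2.INTER_CUBIC)
    for u in range(-(-u0//10)*10,u1,10): cv2.line(im,((u-u0)*k,0),((u-u0)*k,6 if u%50 else 16),(0,0,255),1)
    for v in range(-(-v0//10)*10,v1,10): cv2.line(im,(0,(v-v0)*k),(6 if v%50 else 16,(v-v0)*k),(0,0,255),1)
    cv2.imwrite("pics/"+name,im)
E
python3 - <<'E'
from h import *
c=cam("scene"); crop(c,210,190,290,290,6,"a_stand.png"); crop(c,305,120,415,220,6,"a_caddy.png")
s=cam("side"); crop(s,320,130,420,220,6,"a_sstand.png"); crop(s,240,200,370,310,5,"a_scaddy.png")
E
```

```text
(no output)
```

View pics/a_stand.png

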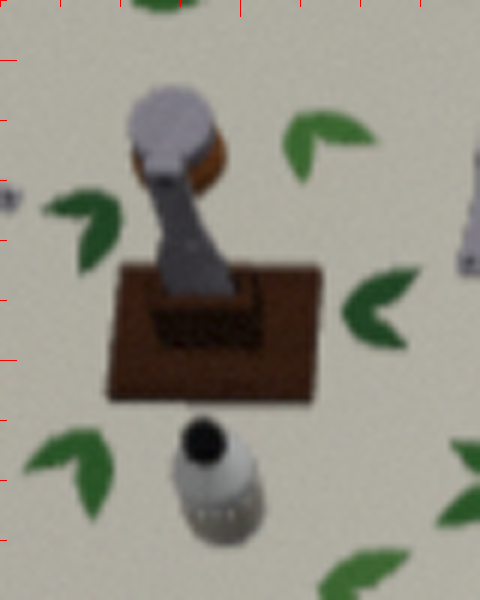

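View pics/a_caddy.png

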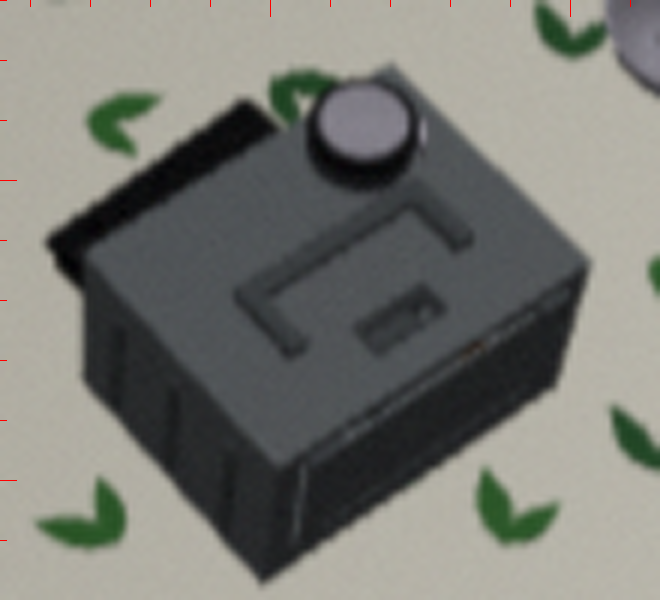

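View pics/a_sstand.png

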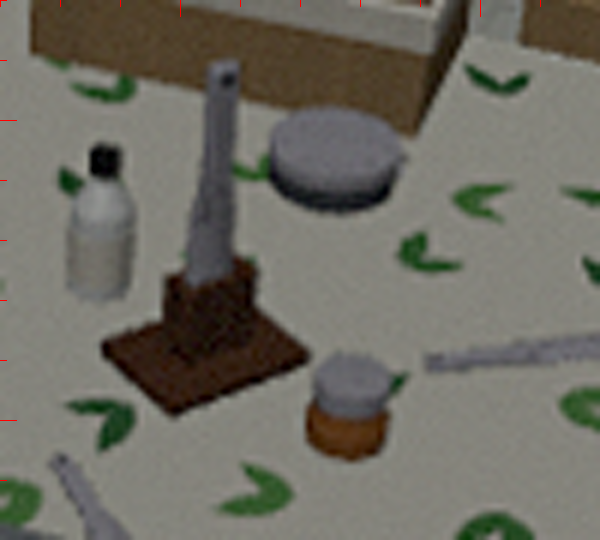

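View pics/a_scaddy.png

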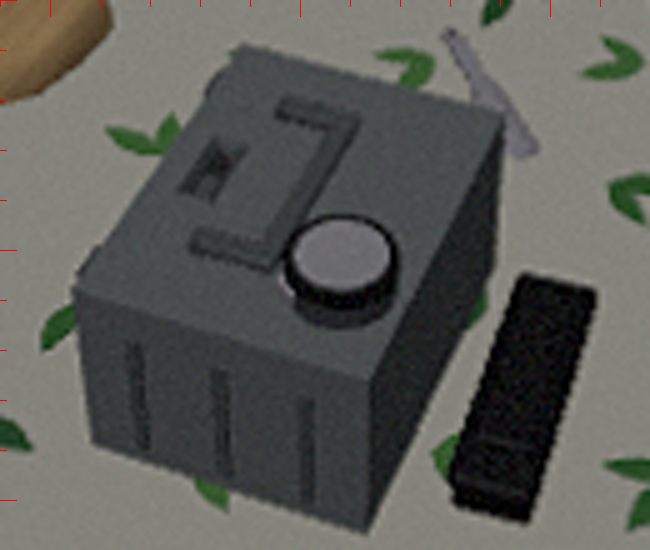

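```bash
cat > m.py <<'E'
from h import *
c=cam("scene"); s=cam("side")
def L(c,pts,k,o,z):
    P=np.array([onz(c,a/k+o[0],b/k+o[1],z) for a,b in pts]); return P
def rep(n,P):
    print(n,P[:,:2].round(4).tolist(),"mean",P.mean(0)[:2].round(4),"edges",[round(float(np.linalg.norm(P[i]-P[i-1])),4) for i in range(len(P))],"ang",[round(float(np.degrees(np.arctan2(*(P[i]-P[i-1])[[1,0]]))),1) for i in range(len(P))])
rep("caddy sc",L(c,[(85,255),(392,65),(590,263),(280,467)],6,(305,120),.13))
rep("caddy si",L(s,[(240,45),(503,118),(370,382),(75,290)],5,(240,200),.13))
rep("slot sc",L(c,[(355,328),(425,285),(446,308),(375,355)],6,(305,120),.13))
rep("slot si",L(s,[(212,137),(245,148),(213,203),(179,190)],5,(240,200),.13))
rep("foot sc",L(c,[(122,263),(322,266),(313,403),(107,402)],6,(210,190),.012))
rep("foot si",L(s,[(101,347),(262,300),(311,354),(172,416)],6,(320,130),.012))
rep("horn top sc",L(c,[(147,165),(185,168),(183,182),(148,180)],6,(210,190),.212))
rep("horn top si",L(s,[(208,62),(238,62),(238,70),(208,70)],6,(320,130),.212))
rep("jar si",L(s,[(352,368)],6,(320,130),.048)); rep("jar sc",L(c,[(172,125)],6,(210,190),.048))
rep("bottle sc",L(c,[(204,441)],6,(210,190),.105)); rep("bottle si",L(s,[(105,150)],6,(320,130),.105))
E
python3 m.py
```

```text
caddy sc [[0.4331, 0.0659], [0.4164, 0.2837], [0.5845, 0.2956], [0.5999, 0.0797]] mean [0.5085 0.1812] edges [0.1674, 0.2185, 0.1685, 0.2165] ang [-175.3, 94.4, 4.0, -85.9]
caddy si [[0.5964, 0.082], [0.4271, 0.072], [0.4099, 0.2858], [0.5779, 0.2981]] mean [0.5028 0.1845] edges [0.2169, 0.1696, 0.2145, 0.1684] ang [-85.1, -176.6, 94.6, 4.2]
slot sc [[0.5504, 0.1628], [0.548, 0.211], [0.5662, 0.2118], [0.5701, 0.1619]] mean [0.5587 0.1869] edges [0.0197, 0.0482, 0.0181, 0.05] ang [177.4, 92.8, 2.5, -85.5]
slot si [[0.5713, 0.1614], [0.5498, 0.1611], [0.5443, 0.2083], [0.5664, 0.2077]] mean [0.5579 0.1846] edges [0.0466, 0.0215, 0.0475, 0.0221] ang [-84.0, -179.2, 96.6, -1.5]
foot sc [[0.4475, -0.2862], [0.5072, -0.1953], [0.5748, -0.2389], [0.5159, -0.3306]] mean [ 0.5114 -0.2627] edges [0.0816, 0.1087, 0.0804, 0.109] ang [147.0, 56.7, -32.8, -122.7]
foot si [[0.5627, -0.2285], [0.4898, -0.3209], [0.4422, -0.2806], [0.4971, -0.1842]] mean [ 0.498  -0.2535] edges [0.0792, 0.1178, 0.0624, 0.1109] ang [-34.0, -128.3, 139.7, 60.4]
horn top sc [[0.5104, -0.2722], [0.5215, -0.2577], [0.5277, -0.262], [0.5178, -0.2756]] mean [ 0.5193 -0.2669] edges [0.0081, 0.0183, 0.0075, 0.0167] ang [155.7, 52.6, -35.2, -126.0]
horn top si [[0.5183, -0.2595], [0.5028, -0.2675], [0.4996, -0.259], [0.515, -0.251]] mean [ 0.509  -0.2592] edges [0.0091, 0.0174, 0.0091, 0.0173] ang [-68.8, -152.8, 110.6, 27.1]
jar si [[0.403, -0.2318]] mean [ 0.403  -0.2318] edges [0.0] ang [0.0]
jar sc [[0.4063, -0.2283]] mean [ 0.4063 -0.2283] edges [0.0] ang [0.0]
bottle sc [[0.6033, -0.3063]] mean [ 0.6033 -0.3063] edges [0.0] ang [0.0]
bottle si [[0.5965, -0.3032]] mean [ 0.5965 -0.3032] edges [0.0] ang [0.0]
```

Two views agree on the caddy: centre about (0.506, 0.183), yaw about 4.4°, slot about (0.558, 0.187). The slot is 53 mm from the caddy's middle, as stated. The stand is at about (0.511, -0.263) with its y axis at 57°. Next I move over the stand for a wrist view.

Emit:
apply_moves([
  {"z": -4},
  {"z": -4},
  {"z": -4},
  {"x": 4.3,"y": -2},
  {"x": 4.3,"y": -2},
  {"x": 4.3,"y": -2},
  {"x": 4.3,"y": -2},
  {"x": 4.3,"y": -2},
], grip=1)

```text
invalid input
```

Emit:
apply_moves([
  {"x": 4.3,"y": -2},
  {"x": 4.3,"y": -2},
  {"x": 4.3,"y": -2},
  {"az": -0.135},
  {"az": -0.135},
  {"az": -0.135},
  {"az": -0.135},
  {},
])

```text
invalid input
```

```bash
python3 - <<'E'
from h import *
s=env.state(); print(s["time"],s["eef_pos"],R.from_quat(s["tcp_rot"]).as_matrix()[:,0],s["wrist_force"])
c=cam("wrist"); cv2.imwrite("pics/w1.png",c["image"])
for n,p in dict(top=(.515,-.265,.212),foot=(.511,-.263,.012)).items(): print(n,proj(c,p))
E
```

```text
0.35 [ 0.27391595 -0.56156089  0.21103537] [8.98798203e-01 4.38362621e-01 5.66822587e-05] [ 0.10174035  0.26947906 -0.26383379]
top [ -493.40699755 -1321.51203671]
foot [ 132.17426522 -223.48451742]
```

View pics/w1.png

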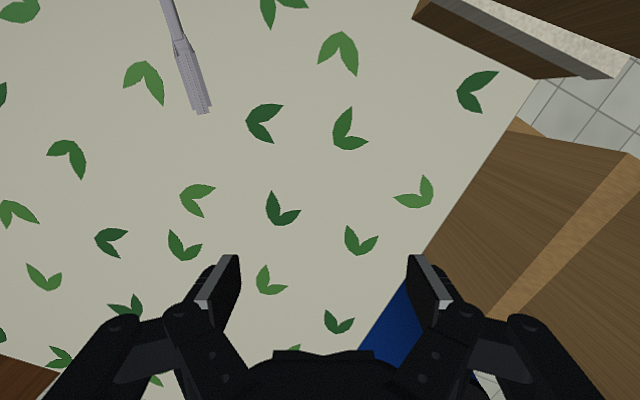

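Both calls were refused and the arm hasn't moved, as the wrist view matches the first one. The rows may need all six numbers, so I'll try that.

Emit:
apply_moves([
  {"x": 0,"y": 0,"z": -4,"ax": 0,"ay": 0,"az": 0},
  {"x": 0,"y": 0,"z": -4,"ax": 0,"ay": 0,"az": 0},
  {"x": 0,"y": 0,"z": -4,"ax": 0,"ay": 0,"az": 0},
  {"x": 4.3,"y": -2,"z": 0,"ax": 0,"ay": 0,"az": 0},
  {"x": 4.3,"y": -2,"z": 0,"ax": 0,"ay": 0,"az": 0},
  {"x": 4.3,"y": -2,"z": 0,"ax": 0,"ay": 0,"az": 0},
  {"x": 4.3,"y": -2,"z": 0,"ax": 0,"ay": 0,"az": 0},
  {"x": 4.3,"y": -2,"z": 0,"ax": 0,"ay": 0,"az": 0},
], grip=1)

```text
time: 1.2
eef_pos: [0.4243, -0.3761, 0.3315]
tcp_rot: [0.974, 0.225, 0.0, 0.0]
wrist_force: [0.5, -0.0, -0.7]
grip_width: 0.996
```

Emit:
apply_moves([
  {"x": 4.3,"y": -2,"z": 0,"ax": 0,"ay": 0,"az": -0.1},
  {"x": 4.5,"y": -1.5,"z": 0,"ax": 0,"ay": 0,"az": -0.14},
  {"x": 4.3,"y": -0.4,"z": 0,"ax": 0,"ay": 0,"az": -0.14},
  {"x": 0,"y": 0,"z": 0,"ax": 0,"ay": 0,"az": -0.14},
  {"x": 0,"y": 0,"z": 0,"ax": 0,"ay": 0,"az": 0},
])

```text
time: 1.7
eef_pos: [0.5149, -0.2726, 0.3312]
tcp_rot: [0.883, 0.469, -0.0, -0.0]
wrist_force: [-0.7, -0.1, -0.4]
grip_width: 0.997
```

```bash
python3 - <<'E'
from h import *
s=env.state(); print(s["time"],s["eef_pos"],R.from_quat(s["tcp_rot"]).as_matrix()[:,0],s["wrist_force"])
c=cam("wrist"); cv2.imwrite("pics/w2.png",c["image"])
for n,p in dict(top=(.515,-.265,.212),foot=(.511,-.263,.012)).items(): print(n,proj(c,p))
E
```

```text
1.7 [ 0.51490807 -0.27257056  0.33124206] [ 5.60135725e-01  8.28400823e-01 -2.12224850e-04] [-0.65529486 -0.0513376  -0.38118699]
top [318.21812744 177.13650874]
foot [317.46173801 145.2897676 ]
```

View pics/w2.png

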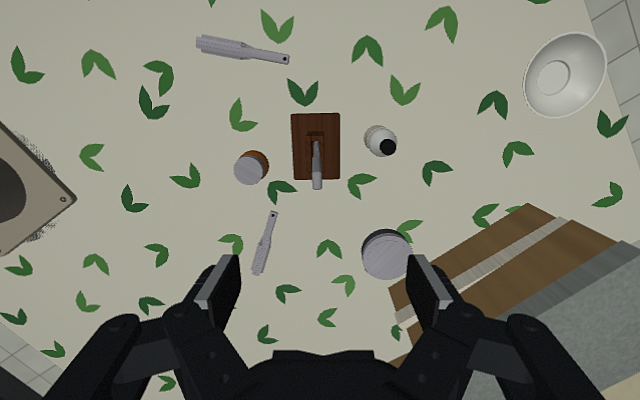

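```bash
python3 - <<'E'
from h import *
c=cam("wrist"); crop(c,270,100,360,200,6,"w2c.png")
E
```

```text
(no output)
```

View pics/w2c.png

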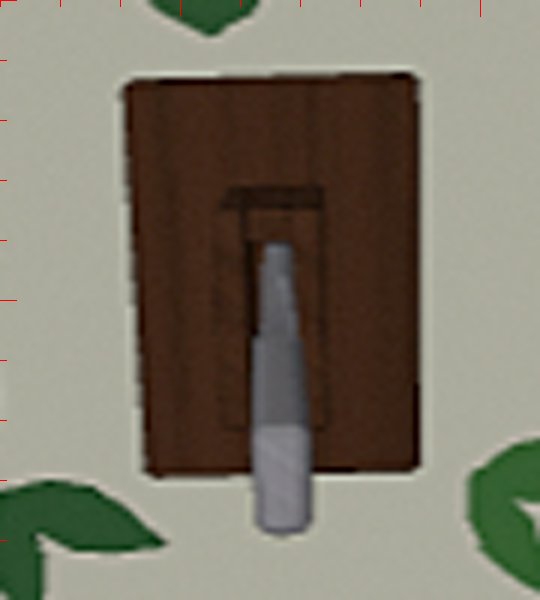

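```bash
python3 - <<'E'
from h import *
from m import L,rep
c=cam("wrist")
rep("horn top",L(c,[(253,427),(311,427),(311,533),(256,533)],6,(270,100),.212))
rep("foot",L(c,[(123,82),(417,74),(419,466),(145,474)],6,(270,100),.012))
rep("pocket",L(c,[(240,190),(322,188),(326,430),(222,430)],6,(270,100),.068))
E
```

```text
caddy sc [[0.4331, 0.0659], [0.4164, 0.2837], [0.5845, 0.2956], [0.5999, 0.0797]] mean [0.5085 0.1812] edges [0.1674, 0.2185, 0.1685, 0.2165] ang [-175.3, 94.4, 4.0, -85.9]
caddy si [[0.5964, 0.082], [0.4271, 0.072], [0.4099, 0.2858], [0.5779, 0.2981]] mean [0.5028 0.1845] edges [0.2169, 0.1696, 0.2145, 0.1684] ang [-85.1, -176.6, 94.6, 4.2]
slot sc [[0.5504, 0.1628], [0.548, 0.211], [0.5662, 0.2118], [0.5701, 0.1619]] mean [0.5587 0.1869] edges [0.0197, 0.0482, 0.0181, 0.05] ang [177.4, 92.8, 2.5, -85.5]
slot si [[0.5713, 0.1614], [0.5498, 0.1611], [0.5443, 0.2083], [0.5664, 0.2077]] mean [0.5579 0.1846] edges [0.0466, 0.0215, 0.0475, 0.0221] ang [-84.0, -179.2, 96.6, -1.5]
foot sc [[0.4475, -0.2862], [0.5072, -0.1953], [0.5748, -0.2389], [0.5159, -0.3306]] mean [ 0.5114 -0.2627] edges [0.0816, 0.1087, 0.0804, 0.109] ang [147.0, 56.7, -32.8, -122.7]
foot si [[0.5627, -0.2285], [0.4898, -0.3209], [0.4422, -0.2806], [0.4971, -0.1842]] mean [ 0.498  -0.2535] edges [0.0792, 0.1178, 0.0624, 0.1109] ang [-34.0, -128.3, 139.7, 60.4]
horn top sc [[0.5104, -0.2722], [0.5215, -0.2577], [0.527
[... 431 characters left out ...]
es [0.0] ang [0.0]
bottle sc [[0.6033, -0.3063]] mean [ 0.6033 -0.3063] edges [0.0] ang [0.0]
bottle si [[0.5965, -0.3032]] mean [ 0.5965 -0.3032] edges [0.0] ang [0.0]
horn top [[0.5123, -0.2585], [0.5202, -0.2639], [0.5098, -0.279], [0.5021, -0.2738]] mean [ 0.5111 -0.2688] edges [0.0184, 0.0096, 0.0184, 0.0093] ang [56.5, -34.4, -124.5, 145.6]
foot [[0.503, -0.1994], [0.5684, -0.2417], [0.5099, -0.3318], [0.444, -0.2896]] mean [ 0.5063 -0.2657] edges [0.1078, 0.0779, 0.1074, 0.0782] ang [56.8, -32.9, -123.0, 147.3]
pocket [[0.5181, -0.236], [0.5345, -0.2466], [0.5018, -0.2963], [0.4803, -0.2816]] mean [ 0.5087 -0.2651] edges [0.0592, 0.0196, 0.0594, 0.026] ang [50.4, -33.0, -123.4, 145.6]
```

Seen from the wrist, the handle's top face is at (0.511, -0.269), with its y axis at about 56.7° against the tool's 55.9°. The face measures 18 by 9.4 mm, so it is the 20 by 10 mm bar. I'll centre over it, come lower and check again.

Emit:
apply_moves([
  {"x": 0,"y": -0.5,"z": 2,"ax": 0,"ay": 0,"az": -0.015},
  {"x": 0.1,"y": 0,"z": 2.5,"ax": 0,"ay": 0,"az": 0},
  {"x": 0,"y": 0,"z": 2.5,"ax": 0,"ay": 0,"az": 0},
  {"x": 0,"y": 0,"z": 0,"ax": 0,"ay": 0,"az": 0},
  {"x": 0,"y": 0,"z": 0,"ax": 0,"ay": 0,"az": 0},
])

```text
time: 2.45
eef_pos: [0.51, -0.2706, 0.2614]
tcp_rot: [0.881, 0.474, -0.0, -0.0]
wrist_force: [-0.4, 0.7, 0.9]
grip_width: 0.997
```

```bash
sed -i 's/^rep(/if __name__=="__main__": rep(/' m.py; python3 - <<'E'
from h import *
s=env.state(); print(s["time"],s["eef_pos"],R.from_quat(s["tcp_rot"]).as_matrix()[:,0],s["wrist_force"])
c=cam("wrist"); cv2.imwrite("pics/w3.png",c["image"]); crop(c,260,130,380,230,6,"w3c.png")
E
```

```text
2.45 [ 0.50998354 -0.2705641   0.26140812] [5.51145318e-01 8.34409274e-01 3.42997699e-05] [-0.43834413  0.70744999  0.89950054]
```

View pics/w3c.png

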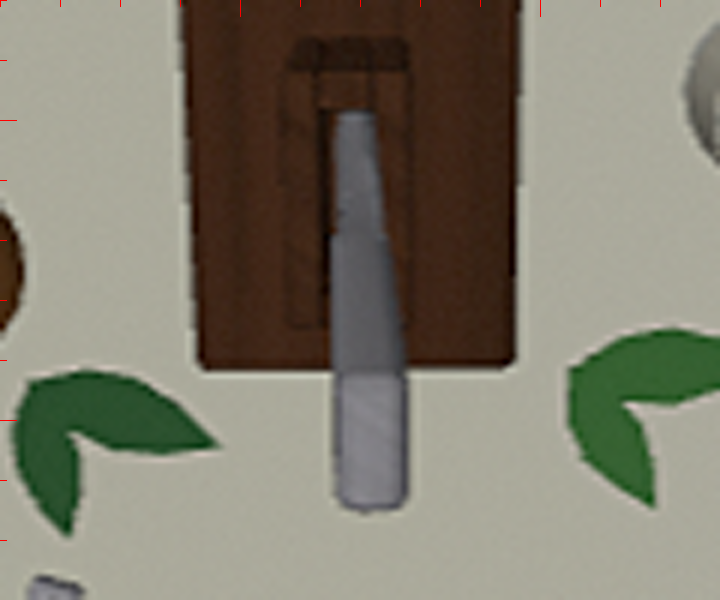

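```bash
python3 - <<'E'
from h import *
from m import L,rep
s=env.state();T=R.from_quat(s["tcp_rot"]).as_matrix()
c=cam("wrist")
P=L(c,[(333,373),(406,373),(408,510),(336,510)],6,(260,130),.212); rep("top",P)
print("tool",[(T.T@(p-s["eef_pos"])).round(4).tolist() for p in list(P)+[P.mean(0)]])
# bottom of horn as seen at pocket mouth: centre
P=L(c,[(356,112)],6,(260,130),.107); print("shoulder",(T.T@(P[0]-s["eef_pos"])).round(4))
P=L(c,[(291,40),(409,38),(412,325),(285,328)],6,(260,130),.068); rep("pocket",P)
print("tool",[(T.T@(p-s["eef_pos"])).round(4).tolist() for p in list(P)+[P.mean(0)]])
E
```

```text
top [[0.5144, -0.2575], [0.5222, -0.2626], [0.512, -0.2787], [0.5041, -0.2735]] mean [ 0.5132 -0.2681] edges [0.019, 0.0094, 0.019, 0.0095] ang [57.3, -33.4, -122.3, 146.5]
tool [[0.013, -0.0051, 0.0512], [0.013, 0.0042, 0.0513], [-0.0061, 0.0046, 0.0513], [-0.0061, -0.0049, 0.0513], [0.0035, -0.0003, 0.0513]]
shoulder [ 0.0284 -0.0034  0.1563]
pocket [[0.5177, -0.2318], [0.5377, -0.2446], [0.5053, -0.2956], [0.4824, -0.2812]] mean [ 0.5108 -0.2633] edges [0.0607, 0.0238, 0.0604, 0.0271] ang [54.5, -32.5, -122.4, 148.0]
tool [[0.0362, -0.017, 0.1952], [0.0366, 0.0068, 0.1953], [-0.0238, 0.0078, 0.1953], [-0.0244, -0.0192, 0.1952], [0.0061, -0.0054, 0.1952]]
```

```bash
python3 - <<'E'
from h import *
c=cam("scene");s=cam("side");w=cam("wrist")
crop(s,345,130,375,185,10,"s_horn.png")
crop(c,225,205,260,250,10,"c_horn.png")
def vert(c,P): 
    a,b=proj(c,P),proj(c,np.array(P)+[0,0,.1]); return (b-a)
for n,k in (("scene",c),("side",s)):
    print(n,[(z,proj(k,(.5112,-.2645,z)).round(1)) for z in (.068,.107,.16,.212)])
E
```

```text
scene [(0.068, array([243.3, 238.1])), (0.107, array([241.7, 232.6])), (0.16, array([239.4, 224.7])), (0.212, array([237. , 216.4]))]
side [(0.068, array([354.2, 174.2])), (0.107, array([355. , 165.4])), (0.16, array([356. , 152.9])), (0.212, array([357.1, 140.2]))]
```

View pics/s_horn.png

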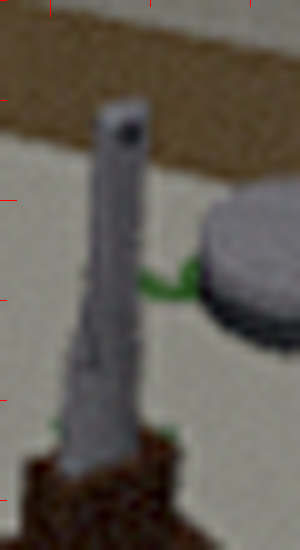

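View pics/c_horn.png

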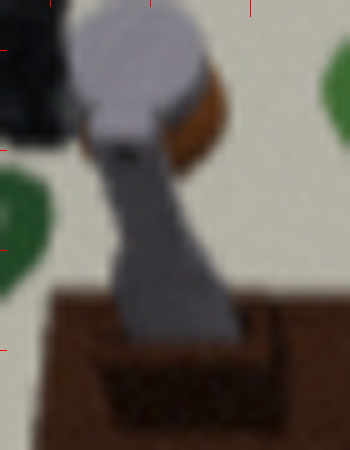

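Side and scene views both fit a vertical axis at about (0.511, -0.2645). The wrist view puts the pocket and the handle top 5 mm apart across the jaws. I'll take a middle value, come down with the handle between the open fingers, and check the gaps directly.

Emit:
apply_moves([
  {"x": 0.45,"y": -0.15,"z": 0,"ax": 0,"ay": 0,"az": -0.01},
  {"x": 0,"y": 0,"z": 2.5,"ax": 0,"ay": 0,"az": 0},
  {"x": 0,"y": 0,"z": 2.5,"ax": 0,"ay": 0,"az": 0},
  {"x": 0,"y": 0,"z": 2.5,"ax": 0,"ay": 0,"az": 0},
  {"x": 0,"y": 0,"z": 2.2,"ax": 0,"ay": 0,"az": 0},
  {"x": 0,"y": 0,"z": 0.9,"ax": 0,"ay": 0,"az": 0},
  {"x": 0,"y": 0,"z": 0,"ax": 0,"ay": 0,"az": 0},
], grip=1)

```text
time: 3.5
eef_pos: [0.5108, -0.2646, 0.1539]
tcp_rot: [0.878, 0.479, -0.001, -0.001]
wrist_force: [-0.0, -0.3, 0.5]
grip_width: 1.0
```

```bash
python3 - <<'E'
from h import *
s=env.state(); print(s["time"],s["eef_pos"],R.from_quat(s["tcp_rot"]).as_matrix()[:,0],s["wrist_force"])
c=cam("wrist"); cv2.imwrite("pics/w4.png",c["image"])
E
```

```text
3.5 [ 0.51082961 -0.26461495  0.15392196] [5.40964323e-01 8.41045531e-01 1.26399097e-04] [-0.02363153 -0.25077166  0.52618096]
```

View pics/w4.png

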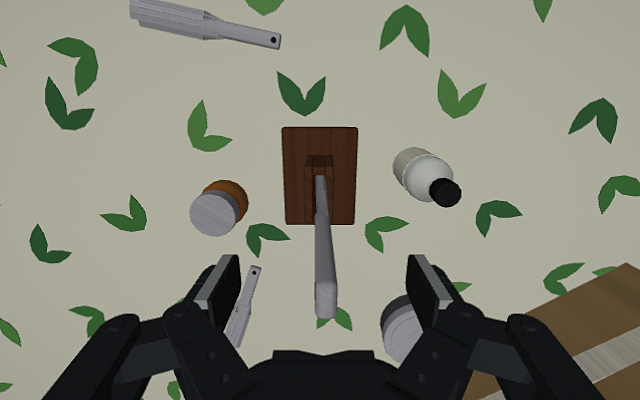

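The handle is centred between the pads: pad edges at x about 238 and 408 (middle 323), handle at x 322 to 327. Closing now.

Emit:
apply_moves([
  {"x": 0,"y": 0,"z": 0,"ax": 0,"ay": 0,"az": 0},
  {"x": 0,"y": 0,"z": 0,"ax": 0,"ay": 0,"az": 0},
  {"x": 0,"y": 0,"z": 0,"ax": 0,"ay": 0,"az": 0},
  {"x": 0,"y": 0,"z": 0,"ax": 0,"ay": 0,"az": 0},
  {"x": 0,"y": 0,"z": 0,"ax": 0,"ay": 0,"az": 0},
  {"x": 0,"y": 0,"z": 0,"ax": 0,"ay": 0,"az": 0},
  {"x": 0,"y": 0,"z": 0,"ax": 0,"ay": 0,"az": 0},
  {"x": 0,"y": 0,"z": 0,"ax": 0,"ay": 0,"az": 0},
], grip=0, newtons=70)

```text
time: 4.35
eef_pos: [0.5101, -0.2645, 0.1557]
tcp_rot: [0.878, 0.479, -0.001, -0.002]
wrist_force: [-4.5, 2.9, 5.1]
grip_width: 0.105
```

```bash
python3 - <<'E'
from h import *
s=env.state(); print({k:np.round(v,4).tolist() for k,v in s.items()})
c=cam("wrist"); cv2.imwrite("pics/w5.png",c["image"])
E
```

```text
{'time': 4.35, 'q': [-0.5907, 0.2256, -0.2126, 1.1362, -0.0002, 1.5521], 'joint_vel': [0.0013, -0.0017, 0.0005, -0.0011, -0.0009, 0.0002], 'joint_torque': [-0.1371, -37.7445, 28.5542, -1.9724, 0.0623, -0.0327], 'eef_pos': [0.5101, -0.2645, 0.1557], 'tcp_rot': [0.8779, 0.4789, -0.0009, -0.0015], 'wrist_force': [-4.4852, 2.9339, 5.0844], 'torque': [0.6086, 0.9917, -0.0348], 'grip_width': 0.1051}
```

View pics/w5.png

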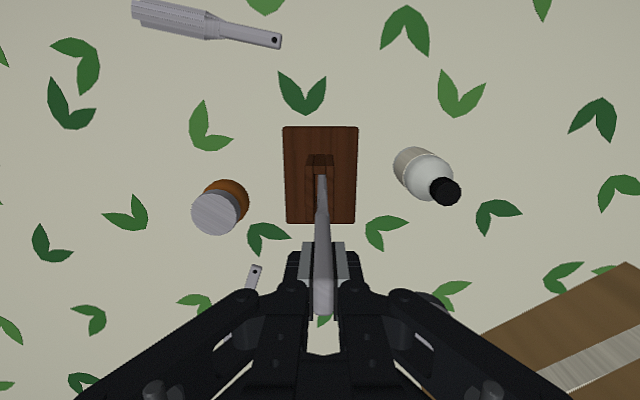

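Gripped: the opening of 0.105 is about 9 mm, right for the 10 mm bar. There is about 5 N of sideways load, so I'll ease 1 mm and draw it up slowly.

Emit:
apply_moves([
  {"x": 0,"y": -0.1,"z": 0,"ax": 0,"ay": 0,"az": 0},
  {"x": 0,"y": 0,"z": -0.8,"ax": 0,"ay": 0,"az": 0},
  {"x": 0,"y": 0,"z": -1,"ax": 0,"ay": 0,"az": 0},
  {"x": 0,"y": 0,"z": -1,"ax": 0,"ay": 0,"az": 0},
])

```text
time: 4.8
eef_pos: [0.5101, -0.2645, 0.1834]
tcp_rot: [0.878, 0.479, -0.001, -0.001]
wrist_force: [-1.6, 2.0, -2.9]
grip_width: 0.105
```

Emit:
apply_moves([
  {"x": 0,"y": 0,"z": -1.5,"ax": 0,"ay": 0,"az": 0},
  {"x": 0,"y": 0,"z": -1.5,"ax": 0,"ay": 0,"az": 0},
  {"x": 0,"y": 0,"z": -1.5,"ax": 0,"ay": 0,"az": 0},
  {"x": 0,"y": 0,"z": -2.5,"ax": 0,"ay": 0,"az": 0},
  {"x": 0,"y": 0,"z": -2.5,"ax": 0,"ay": 0,"az": 0},
  {"x": 0,"y": 0,"z": -2.5,"ax": 0,"ay": 0,"az": 0},
  {"x": 0,"y": 0,"z": -2,"ax": 0,"ay": 0,"az": 0},
  {"x": 0,"y": 0,"z": 0,"ax": 0,"ay": 0,"az": 0},
])

```text
time: 5.6
eef_pos: [0.5133, -0.2666, 0.3281]
tcp_rot: [0.878, 0.479, 0.002, 0.004]
wrist_force: [-0.5, 0.6, -0.9]
grip_width: 0.107
```

```bash
python3 - <<'E'
from h import *
s=env.state(); print({k:np.round(v,4).tolist() for k,v in s.items() if k!="q"})
c=cam("wrist"); cv2.imwrite("pics/w6.png",c["image"])
k=cam("scene"); d=cam("side")
t=np.array(s["eef_pos"]); 
for n,x in (("sc",k),("si",d)): print(n,[proj(x,t+[0,0,z]).round(1) for z in (-.144,.056)])
crop(k,200,140,290,260,5,"c6.png"); crop(d,310,60,410,200,4,"s6.png")
E
```

```text
{'time': 5.6, 'joint_vel': [-0.0008, 0.0217, -0.0747, -0.0334, -0.0015, -0.0003], 'joint_torque': [-0.0112, -38.7793, 30.7522, 0.3306, -0.0031, 0.0], 'eef_pos': [0.5133, -0.2666, 0.3281], 'tcp_rot': [0.8779, 0.4789, 0.0022, 0.0042], 'wrist_force': [-0.5226, 0.6253, -0.868], 'torque': [-0.0831, -0.0207, -0.0583], 'grip_width': 0.1068}
sc [array([238. , 221.8]), array([227.5, 185.8])]
si [array([356.2, 146.7]), array([360.6,  93.2])]
```

View pics/w6.png

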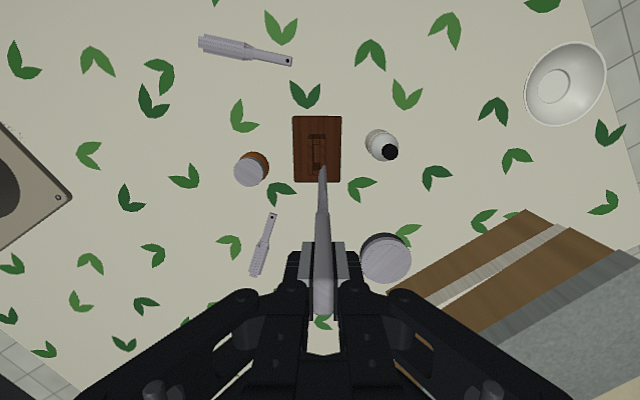

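View pics/c6.png

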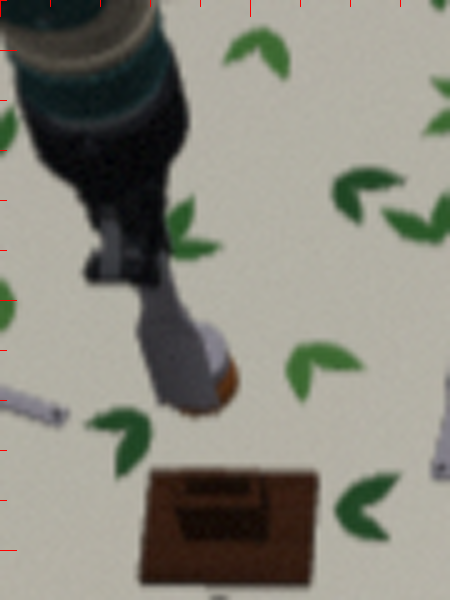

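View pics/s6.png

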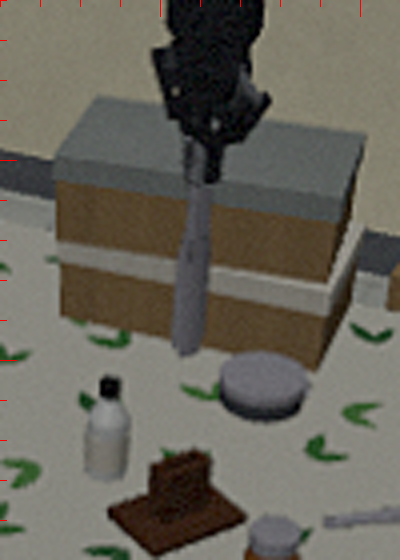

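The horn is out and hangs upright: tip in the side view at (356.5,148) against a predicted (356.2,146.7), so it sits straight under the TCP to within a few mm. Next I carry it toward the caddy, tip about 0.18 m up.

Emit:
apply_moves([
  {"x": 2,"y": -1,"z": 0,"ax": 0,"ay": 0,"az": 0},
  {"x": 4,"y": -2,"z": 0,"ax": 0,"ay": 0,"az": 0},
  {"x": 4,"y": -2,"z": 0,"ax": 0,"ay": 0,"az": 0},
  {"x": 4,"y": -2,"z": 0,"ax": 0,"ay": 0,"az": 0},
  {"x": 4,"y": -2,"z": 0,"ax": 0,"ay": 0,"az": 0},
  {"x": 4,"y": -2,"z": 0,"ax": 0,"ay": 0,"az": 0},
  {"x": 4,"y": -2,"z": 0,"ax": 0,"ay": 0,"az": 0},
  {"x": 2,"y": -1,"z": 0,"ax": 0,"ay": 0,"az": 0},
])

```text
time: 6.55
eef_pos: [0.5437, 0.0495, 0.3213]
tcp_rot: [0.877, 0.48, -0.001, -0.001]
wrist_force: [-0.5, -0.1, -1.2]
grip_width: 0.112
```

Emit:
apply_moves([
  {"x": 0,"y": 0,"z": 0,"ax": 0,"ay": 0,"az": -0.13},
  {"x": 0,"y": 0,"z": 0,"ax": 0,"ay": 0,"az": -0.13},
  {"x": 0,"y": 0,"z": 0,"ax": 0,"ay": 0,"az": -0.13},
  {"x": 0,"y": 0,"z": 0,"ax": 0,"ay": 0,"az": -0.13},
  {"x": 0,"y": 0,"z": 0,"ax": 0,"ay": 0,"az": -0.13},
  {"x": 0,"y": 0,"z": 0,"ax": 0,"ay": 0,"az": 0},
  {"x": 0,"y": 0,"z": 0,"ax": 0,"ay": 0,"az": 0},
])

```text
time: 7.25
eef_pos: [0.5442, 0.0462, 0.322]
tcp_rot: [0.68, 0.733, -0.001, -0.001]
wrist_force: [-0.3, -0.0, -1.5]
grip_width: 0.109
```

```bash
python3 - <<'E'
from h import *
s=env.state(); print({k:np.round(v,4).tolist() for k,v in s.items() if k!="joint_torque"})
T=R.from_quat(s["tcp_rot"]).as_matrix(); print(np.degrees(np.arctan2(T[1,0],T[0,0])),T[:,2])
c=cam("wrist"); cv2.imwrite("pics/w7.png",c["image"])
print(proj(c,(.558,.186,.13)))
E
```

```text
{'time': 7.25, 'q': [-0.0337, 0.0998, -0.0108, 1.4624, 0.0, 1.4619], 'joint_vel': [-0.0006, -0.0033, 0.0074, 0.0037, 0.0003, -0.0056], 'eef_pos': [0.5442, 0.0462, 0.322], 'tcp_rot': [0.68, 0.7332, -0.0007, -0.0008], 'wrist_force': [-0.3364, -0.0335, -1.5189], 'torque': [-0.0013, 0.0263, 0.0024], 'grip_width': 0.1089}
94.31059555286845 [-2.13878995e-03  7.78055237e-05 -9.99997710e-01]
[346.00078722  41.62005714]
```

View pics/w7.png

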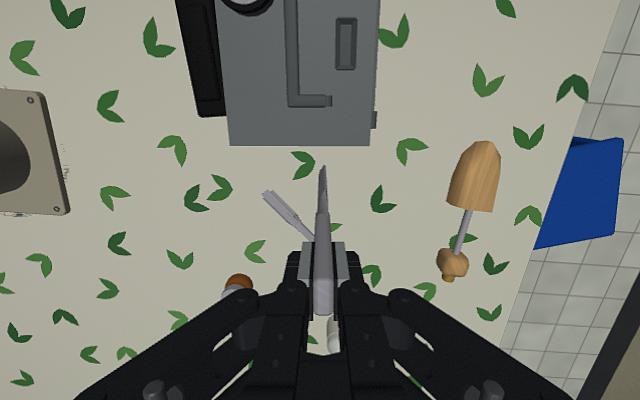

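```bash
python3 - <<'E'
from h import *
c=cam("wrist"); crop(c,300,0,390,100,6,"w7a.png"); crop(c,290,150,360,250,6,"w7b.png")
E
```

```text
(no output)
```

View pics/w7a.png

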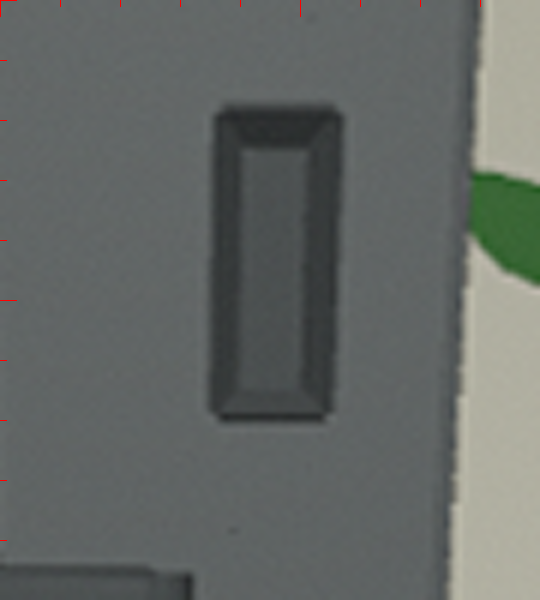

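View pics/w7b.png

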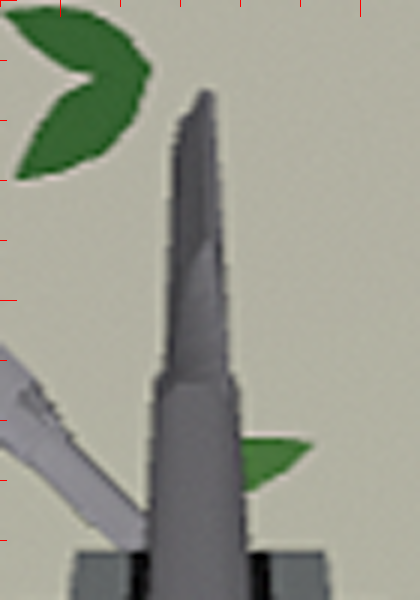

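```bash
python3 - <<'E'
from h import *
from m import L,rep
s=env.state();T=R.from_quat(s["tcp_rot"]).as_matrix();c=cam("wrist")
for n,pts,z in (("outer",[(217,105),(343,105),(333,420),(210,420)],.134),("inner",[(240,150),(308,150),(302,390),(238,390)],.130)):
    P=L(c,pts,6,(300,0),z); rep(n,P); print("tool",(T.T@(P.mean(0)-s["eef_pos"])).round(4))
t=lambda x,y,z: proj(c,s["eef_pos"]+T@np.array([x,y,z]))
for z in (.024,.144-.095,.144-.01,.144):
    print(z,[t(x,0,z).round(1) for x in (-.018,-.011,0,.011,.018)])
E
```

```text
outer [[0.5458, 0.2072], [0.5677, 0.2089], [0.5717, 0.1585], [0.5491, 0.1567]] mean [0.5586 0.1828] edges [0.0506, 0.022, 0.0506, 0.0227] ang [93.8, 4.4, -85.4, -175.6]
tool [0.1351 0.0245 0.189 ]
inner [[0.5506, 0.2014], [0.5627, 0.2024], [0.5658, 0.1634], [0.554, 0.1625]] mean [0.5582 0.1824] edges [0.0391, 0.0121, 0.039, 0.0119] ang [95.0, 4.4, -85.4, -175.6]
tool [0.1348 0.0241 0.193 ]
0.024 [array([323.2, 245. ]), array([323.2, 236.2]), array([323.2, 222. ]), array([323.2, 207.2]), array([323.2, 197.6])]
0.04899999999999999 [array([323.2, 229.8]), array([323.2, 221.8]), array([323.2, 208.8]), array([323.2, 195.4]), array([323.2, 186.7])]
0.13399999999999998 [array([323.2, 195.4]), array([323.2, 189.1]), array([323.2, 179.2]), array([323.2, 169. ]), array([323.2, 162.4])]
0.144 [array([323.2, 192.4]), array([323.2, 186.4]), array([323.2, 176.7]), array([323.2, 166.8]), array([323.2, 160.3])]
```

The wrist view gives a slot of 39 by 12 mm (as stated) centred at (0.558, 0.1825), 94.6° against the tool's 94.3°. The blade hangs about 4 mm toward -x of the tool and is centred across it. Needed shift: x 13.9 cm, y 2.4 cm.

Emit:
apply_moves([
  {"x": 3.5,"y": 0.6,"z": 0,"ax": 0,"ay": 0,"az": 0},
  {"x": 3.5,"y": 0.6,"z": 0,"ax": 0,"ay": 0,"az": 0},
  {"x": 3.5,"y": 0.6,"z": 0,"ax": 0,"ay": 0,"az": 0},
  {"x": 2.4,"y": 0.4,"z": 0,"ax": 0,"ay": 0,"az": 0},
  {"x": 1,"y": 0.2,"z": 0,"ax": 0,"ay": 0,"az": 0},
  {"x": 0,"y": 0,"z": 1.5,"ax": 0,"ay": 0,"az": 0},
  {"x": 0,"y": 0,"z": 1,"ax": 0,"ay": 0,"az": 0},
  {"x": 0,"y": 0,"z": 0,"ax": 0,"ay": 0,"az": 0},
])

```text
time: 8.3
eef_pos: [0.5566, 0.1858, 0.2962]
tcp_rot: [0.679, 0.734, -0.002, -0.001]
wrist_force: [-0.2, 0.6, -1.8]
grip_width: 0.105
```

```bash
python3 - <<'E'
from h import *
s=env.state(); print({k:np.round(v,4).tolist() for k,v in s.items() if k!="joint_torque"})
T=R.from_quat(s["tcp_rot"]).as_matrix(); print(np.degrees(np.arctan2(T[1,0],T[0,0])),T[:,2])
c=cam("wrist"); crop(c,270,130,380,230,6,"w8.png")
k=cam("scene"); d=cam("side"); crop(k,310,90,420,190,6,"c8.png"); crop(d,230,140,340,270,5,"s8.png")
E
```

```text
{'time': 8.3, 'q': [0.2123, 0.1804, 0.0295, 1.424, -0.0003, 1.7058], 'joint_vel': [-0.0052, -0.0109, 0.0297, 0.0185, 0.0002, -0.0013], 'eef_pos': [0.5566, 0.1858, 0.2962], 'tcp_rot': [0.6793, 0.7339, -0.0018, -0.0011], 'wrist_force': [-0.185, 0.6022, -1.7508], 'torque': [-0.0617, 0.0029, -0.0327], 'grip_width': 0.105}
94.42517440248234 [-0.00399233 -0.00116482 -0.99999135]
```

View pics/w8.png

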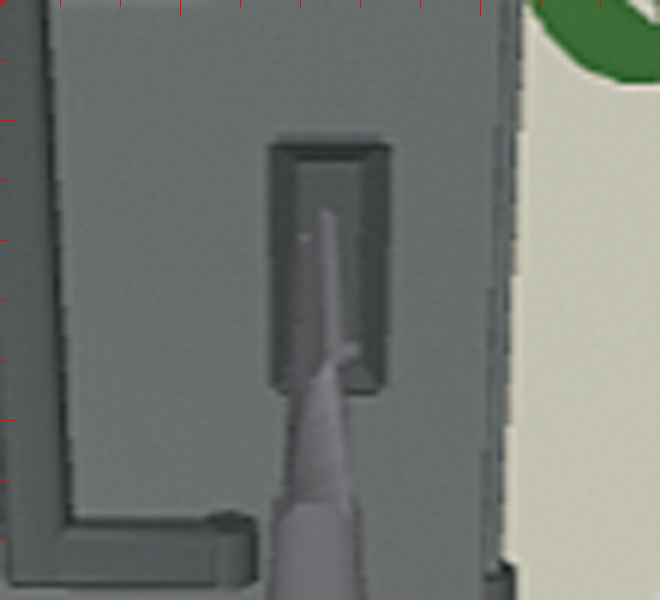

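View pics/c8.png

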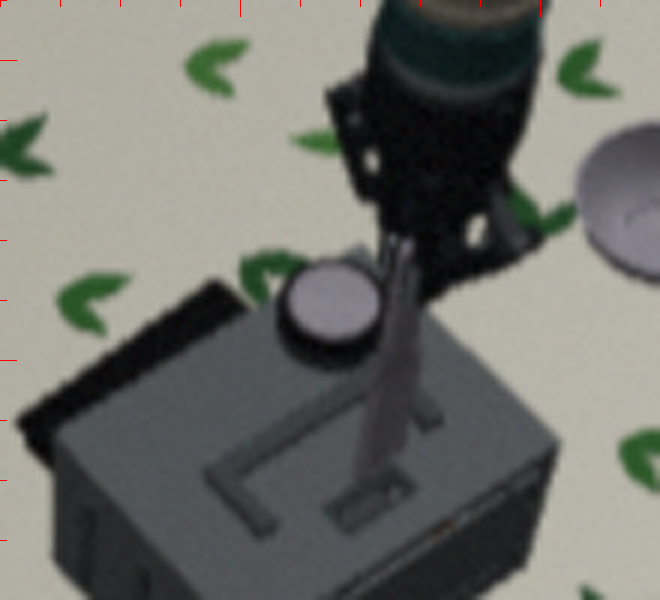

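View pics/s8.png

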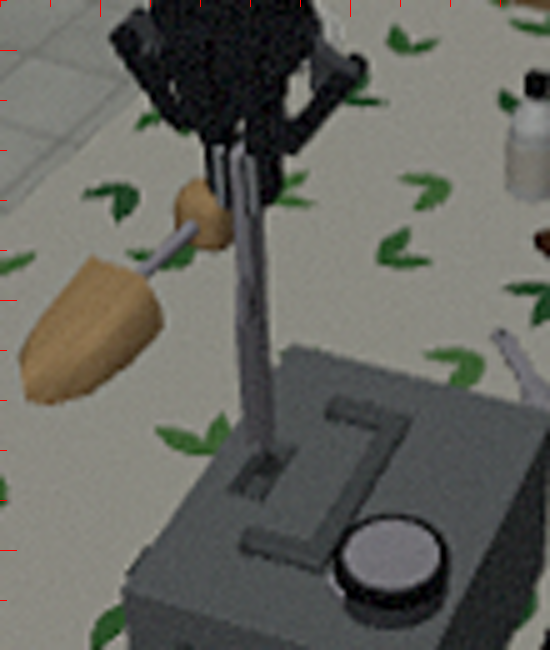

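```bash
python3 - <<'E'
from h import *
from m import L
s=env.state();T=R.from_quat(s["tcp_rot"]).as_matrix();c=cam("wrist");print(s["eef_pos"])
f=lambda a,b,z:(T.T@(L(c,[(a,b)],6,(270,130),z)[0]-s["eef_pos"])).round(4)
zt=s["eef_pos"][2]-.144
print("outer",f(330,143,.134),f(330,392,.134)); print("inner",f(330,163,.13),f(330,383,.13)," L/R",f(297,250,.13),f(362,250,.13),"outer LR",f(270,250,.134),f(390,250,.134))
print("tip lead",f(327,210,zt),f(327,210,zt+.01),"left pt",f(303,237,zt),f(303,237,zt+.01),"mid",f(315,300,zt+.03))
E
```

```text
[0.55833346 0.18624646 0.29908292]
outer [0.021  0.002  0.1651] [-0.0286  0.0021  0.1651]
inner [0.0164 0.0021 0.1691] [-0.0281  0.0022  0.1691]  L/R [-0.0008 -0.0043  0.1691] [-0.0008  0.0083  0.1691] outer LR [ 0.0003 -0.0095  0.1651] [0.0003 0.0136 0.1651]
tip lead [0.0129 0.0014 0.144 ] [0.0152 0.0013 0.134 ] left pt [ 0.008  -0.0029  0.144 ] [ 0.0105 -0.0028  0.134 ] mid [ 0.0048 -0.0007  0.114 ]
```

Emit:
apply_moves([
  {"x": 0,"y": 0,"z": 0,"ax": 0,"ay": 0,"az": 0},
  {"x": 0,"y": 0,"z": 0,"ax": 0,"ay": 0,"az": 0},
  {"x": 0,"y": 0,"z": 0,"ax": 0,"ay": 0,"az": 0},
])

```text
time: 8.9
eef_pos: [0.558, 0.1866, 0.2985]
tcp_rot: [0.679, 0.734, 0.0, 0.0]
wrist_force: [-0.2, -0.2, -2.0]
grip_width: 0.109
```

```bash
python3 - <<'E'
from h import *
s=env.state(); print({k:np.round(v,4).tolist() for k,v in s.items() if k!="joint_torque"})
T=R.from_quat(s["tcp_rot"]).as_matrix(); print(np.degrees(np.arctan2(T[1,0],T[0,0])),T[:,2])
c=cam("wrist"); crop(c,270,130,380,230,6,"w9.png")
E
```

```text
{'time': 8.9, 'q': [0.2129, 0.1793, 0.033, 1.4241, -0.0, 1.7058], 'joint_vel': [0.0018, -0.0002, -0.0015, -0.0008, -0.0007, 0.0016], 'eef_pos': [0.558, 0.1866, 0.2985], 'tcp_rot': [0.679, 0.7341, 0.0001, 0.0001], 'wrist_force': [-0.2015, -0.1818, -1.9749], 'torque': [-0.0411, 0.0431, 0.0587], 'grip_width': 0.1089}
94.46570359888412 [ 3.06075985e-04  5.46369034e-05 -9.99999952e-01]
```

View pics/w9.png

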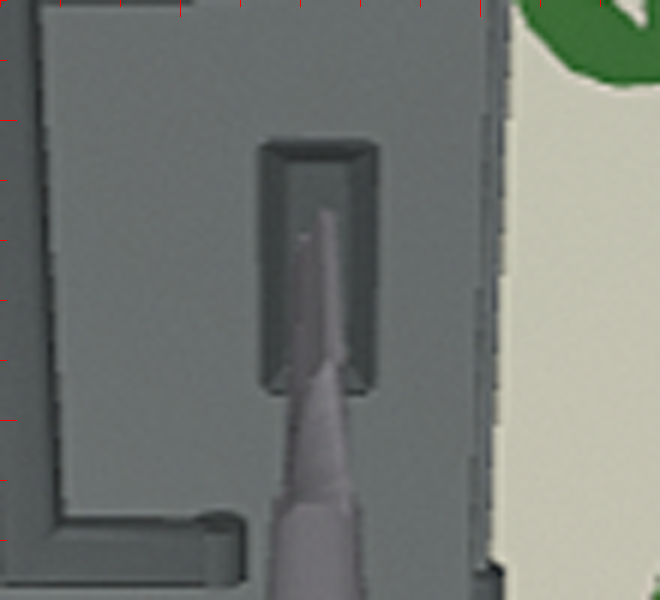

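Once settled, the blade is centred in the slot: slot middle at crop x 318.5, blade middle 317.5, long axes parallel, tool vertical. Descending to just inside the slot, then checking force.

Emit:
apply_moves([
  {"x": 0,"y": 0,"z": 1,"ax": 0,"ay": 0,"az": 0},
  {"x": 0,"y": 0,"z": 1,"ax": 0,"ay": 0,"az": 0},
  {"x": 0,"y": 0,"z": 1,"ax": 0,"ay": 0,"az": 0},
  {"x": 0,"y": 0,"z": 1,"ax": 0,"ay": 0,"az": 0},
  {"x": 0,"y": 0,"z": 0,"ax": 0,"ay": 0,"az": 0},
  {"x": 0,"y": 0,"z": 0,"ax": 0,"ay": 0,"az": 0},
])

```text
time: 9.55
eef_pos: [0.5575, 0.1866, 0.2577]
tcp_rot: [0.679, 0.734, -0.0, -0.0]
wrist_force: [0.4, 0.3, -1.3]
grip_width: 0.106
```

```bash
python3 - <<'E'
from h import *
s=env.state(); print({k:np.round(v,4).tolist() for k,v in s.items() if k in("time","eef_pos","wrist_force","torque","grip_width")})
c=cam("wrist"); crop(c,270,130,380,230,6,"w10.png")
E
```

```text
{'time': 9.55, 'eef_pos': [0.5575, 0.1866, 0.2577], 'wrist_force': [0.4369, 0.3297, -1.3459], 'torque': [0.0558, -0.0465, 0.0177], 'grip_width': 0.1062}
```

View pics/w10.png

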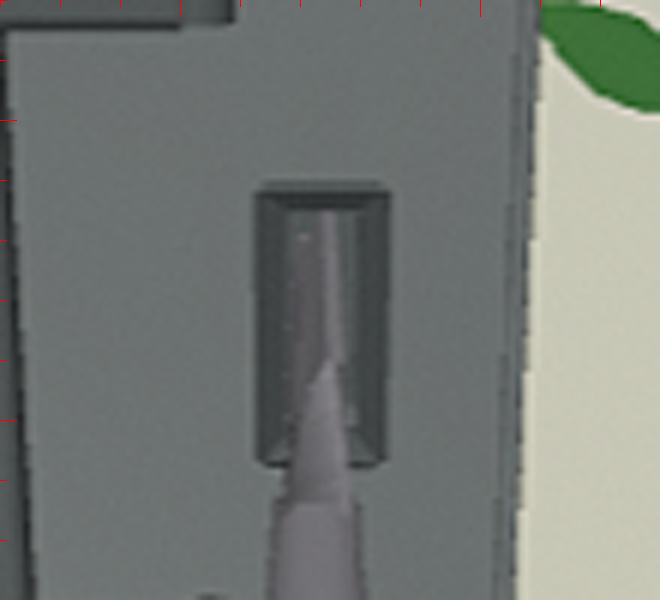

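The blade is in the slot with no contact force; it sits about 1 mm toward the inner side, so I'll add 1 mm of y and press on.

Emit:
apply_moves([
  {"x": 0,"y": 0.1,"z": 0.6,"ax": 0,"ay": 0,"az": 0},
  {"x": 0,"y": 0,"z": 0.6,"ax": 0,"ay": 0,"az": 0},
  {"x": 0,"y": 0,"z": 0.6,"ax": 0,"ay": 0,"az": 0},
  {"x": 0,"y": 0,"z": 0.6,"ax": 0,"ay": 0,"az": 0},
  {"x": 0,"y": 0,"z": 0,"ax": 0,"ay": 0,"az": 0},
  {"x": 0,"y": 0,"z": 0,"ax": 0,"ay": 0,"az": 0},
])

```text
time: 10.2
eef_pos: [0.5598, 0.1869, 0.2353]
tcp_rot: [0.679, 0.734, 0.001, 0.001]
wrist_force: [0.3, -0.9, 3.1]
grip_width: 0.102
```

Emit:
apply_moves([
  {"x": 0,"y": 0,"z": 0.6,"ax": 0,"ay": 0,"az": 0},
  {"x": 0,"y": 0,"z": 0.6,"ax": 0,"ay": 0,"az": 0},
  {"x": 0,"y": 0,"z": 0.6,"ax": 0,"ay": 0,"az": 0},
  {"x": 0,"y": 0,"z": 0,"ax": 0,"ay": 0,"az": 0},
  {"x": 0,"y": 0,"z": 0,"ax": 0,"ay": 0,"az": 0},
])

```text
time: 10.7
eef_pos: [0.5576, 0.1867, 0.2159]
tcp_rot: [0.679, 0.734, -0.001, -0.001]
wrist_force: [-0.7, -0.3, 2.9]
grip_width: 0.105
```

```bash
python3 - <<'E'
from h import *
s=env.state(); print({k:np.round(v,4).tolist() for k,v in s.items() if k in("time","eef_pos","wrist_force","torque","grip_width")})
c=cam("wrist"); cv2.imwrite("pics/w11.png",c["image"])
k=cam("scene"); d=cam("side"); crop(k,310,90,420,220,5,"c11.png"); crop(d,230,140,360,310,4,"s11.png")
E
```

```text
{'time': 10.7, 'eef_pos': [0.5576, 0.1867, 0.2159], 'wrist_force': [-0.6687, -0.3384, 2.8614], 'torque': [0.0038, 0.5241, -0.0807], 'grip_width': 0.1045}
```

View pics/w11.png

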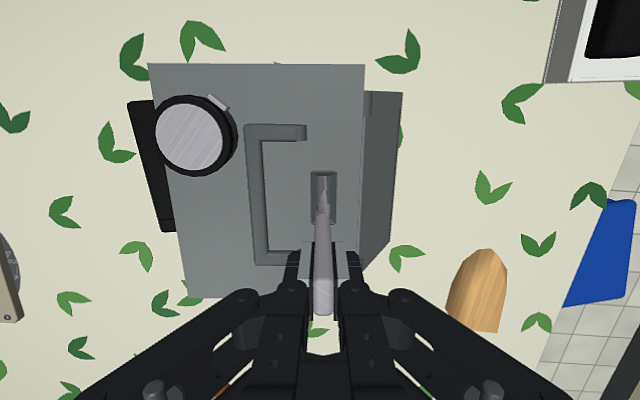

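View pics/c11.png

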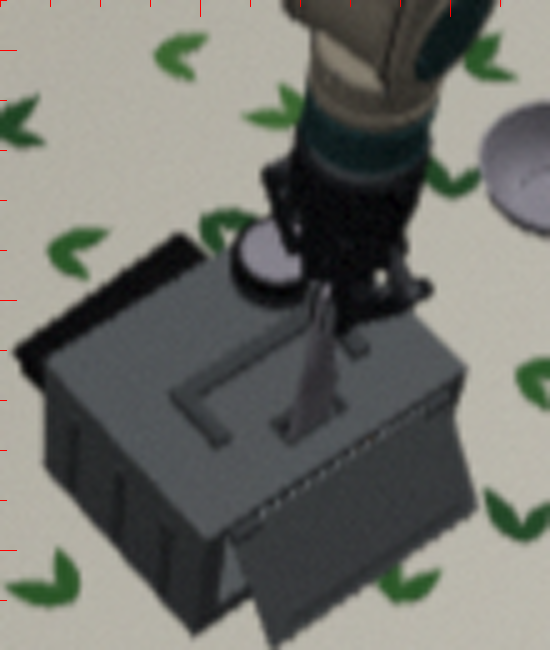

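View pics/s11.png

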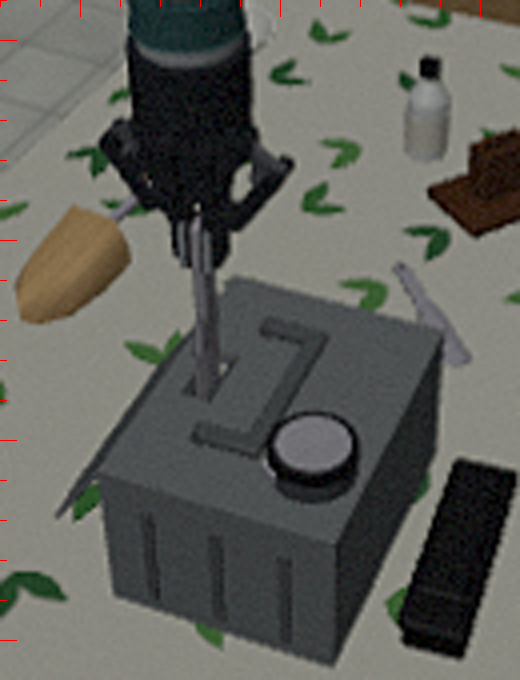

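The door is swinging out. I'll estimate its angle from the free edge's corners: scene (365,219) and (405,192), side (245,269).

```bash
python3 - <<'E'
from h import *
k=cam("scene");d=cam("side")
a=np.radians(4.4);X=np.array([np.cos(a),np.sin(a),0]);Y=np.array([-X[1],X[0],0])
S=np.array([.5583,.1865,0])
for th in (.3,.4,.5,.6,.7):
    E=S+X*(.032+.094*np.sin(th))+[0,0,.118-.094*np.cos(th)]
    print(th,proj(k,E-.091*Y).round(1),proj(k,E+.091*Y).round(1),proj(d,E+.091*Y).round(1))
E
```

```text
0.3 [359.1 216. ] [400.2 187.8] [251.4 274.7]
0.4 [360.8 217.4] [402.  189.1] [248.6 273.1]
0.5 [362.6 218.7] [403.9 190.2] [245.8 271.3]
0.6 [364.3 219.7] [405.7 191.1] [243.2 269.4]
0.7 [365.9 220.5] [407.5 191.7] [240.7 267.3]
```

The views give about 0.53 to 0.62 rad, and the tip depth of about 58 mm predicts about 0.58. I'll press 6 mm more for margin and let it settle.

Emit:
apply_moves([
  {"x": 0,"y": 0.05,"z": 0.3,"ax": 0,"ay": 0,"az": 0},
  {"x": 0,"y": 0,"z": 0.3,"ax": 0,"ay": 0,"az": 0},
  {"x": 0,"y": 0,"z": 0,"ax": 0,"ay": 0,"az": 0},
  {"x": 0,"y": 0,"z": 0,"ax": 0,"ay": 0,"az": 0},
  {"x": 0,"y": 0,"z": 0,"ax": 0,"ay": 0,"az": 0},
  {"x": 0,"y": 0,"z": 0,"ax": 0,"ay": 0,"az": 0},
  {"x": 0,"y": 0,"z": 0,"ax": 0,"ay": 0,"az": 0},
  {"x": 0,"y": 0,"z": 0,"ax": 0,"ay": 0,"az": 0},
])

```text
time: 11.75
eef_pos: [0.5593, 0.1868, 0.2103]
tcp_rot: [0.679, 0.734, -0.0, -0.0]
wrist_force: [-1.1, 0.3, 2.9]
grip_width: 0.107
```

```bash
python3 - <<'E'
from h import *
s=env.state(); print({k:np.round(v,4).tolist() for k,v in s.items() if k not in("q","joint_torque")})
c=cam("wrist"); crop(c,260,130,380,230,6,"w12.png")
k=cam("scene"); d=cam("side"); crop(k,310,90,420,220,5,"c12.png"); crop(d,230,140,360,310,4,"s12.png"); cv2.imwrite("pics/scene12.png",k["image"])
a=np.radians(4.4);X=np.array([np.cos(a),np.sin(a),0]);Y=np.array([-X[1],X[0],0])
S=np.array([.5583,.1865,0])
for th in (.5,.6,.7,.8):
    E=S+X*(.032+.094*np.sin(th))+[0,0,.118-.094*np.cos(th)]
    f=lambda c,P,o,m:((proj(c,P)-o)*m).round(0)
    print(th,f(k,E-.091*Y,(310,90),5),f(k,E+.091*Y,(310,90),5),f(d,E+.091*Y,(230,140),4))
E
```

```text
{'time': 11.75, 'joint_vel': [-0.0013, -0.0011, -0.0004, 0.0007, 0.0004, 0.003], 'eef_pos': [0.5593, 0.1868, 0.2103], 'tcp_rot': [0.679, 0.7341, -0.0, -0.0], 'wrist_force': [-1.1043, 0.3378, 2.9196], 'torque': [0.0191, 0.5454, 0.0408], 'grip_width': 0.107}
0.5 [263. 643.] [470. 501.] [ 63. 525.]
0.6 [271. 649.] [479. 505.] [ 53. 518.]
0.7 [280. 653.] [488. 509.] [ 43. 509.]
0.8 [287. 656.] [496. 511.] [ 33. 501.]
```

View pics/c12.png

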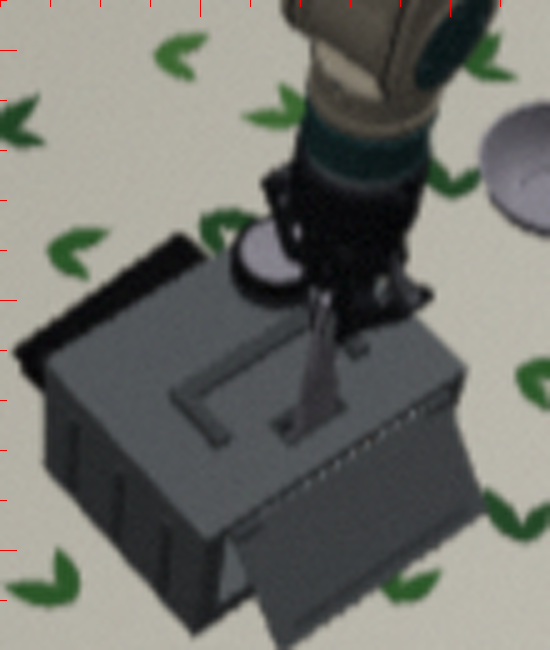

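View pics/s12.png

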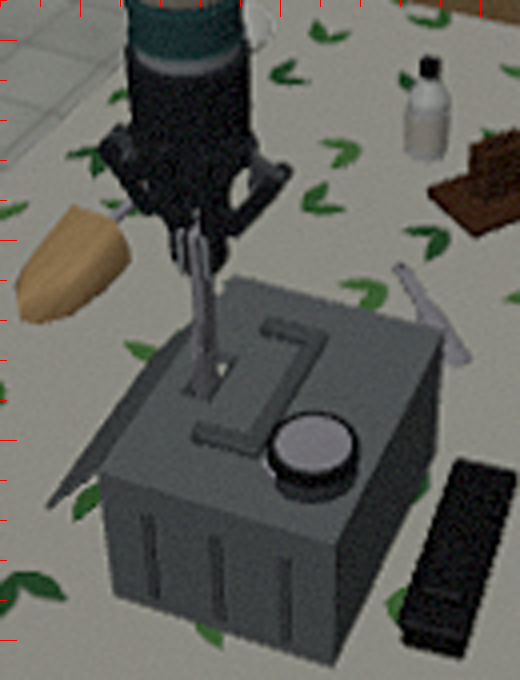

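View pics/w12.png

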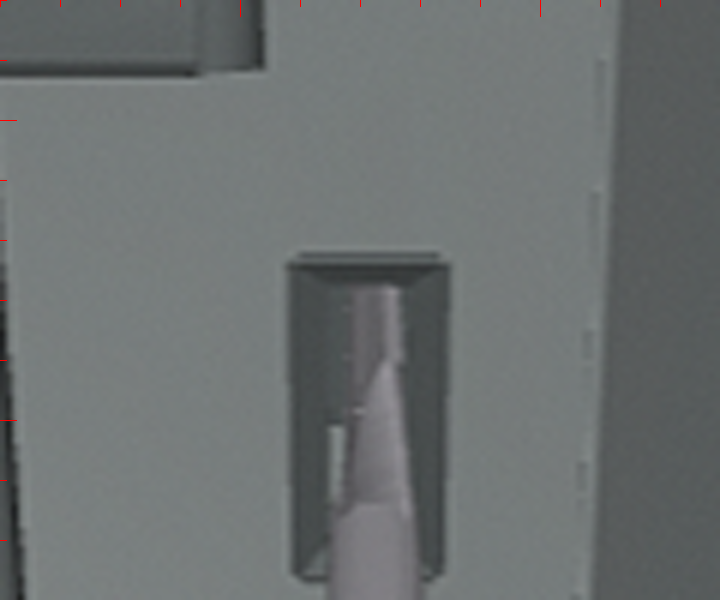

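View pics/scene12.png

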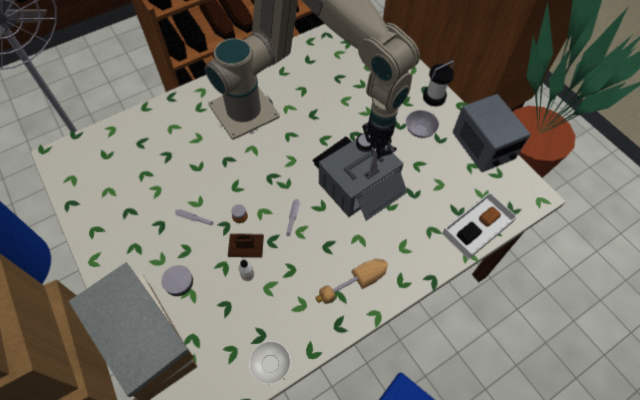

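The free edge, at crop scene (280,648) and (486,510) and side (47,507), fits about 0.66 rad. The arm is at rest, force is steady and the bystanders stand where they were. Handing in.

```bash
python3 - <<'E'
from bench import env
print(env.job_done()); s=env.state(); print(s["time"],s["eef_pos"],s["wrist_force"],s["grip_width"])
E
```

```text
the job is handed in; nothing more can be done
None
the job is handed in; nothing more can be done
```

I drew the shoehorn up out of its stand, carried it upright to the caddy and passed the blade down through the slot. I then pressed until the door stood open and handed the job in, with the gripper still holding the horn there.

**Last checks, just before handing in (11.75 s):**
- **Door:** its free edge fits about 0.65–0.67 rad in the scene and side views. The tip depth of about 64 mm below the top predicts 0.67, so they agree.
- **Fit and grip:** the tool was vertical and its yaw was within about 0.2° of the slot's. The grip had closed on the 10 mm bar, and about 5 N more upward force than when hanging free (+2.9 N against about −2 N) showed the blade bearing on the mechanism.
- **Steadiness:** the arm was at rest.
- **Other things on the table:** none looked moved in the last scene picture.

**Disagreements and failures:**
- **Refused calls:** the first two move calls were refused because their rows lacked some of the six numbers; nothing moved.
- **Stand position:** the wrist camera put the stand's pocket about 5 mm off the handle's top across the jaws, while the scene and side views showed it upright. I used a middle value, and closing the gripper caused only about 5 N of side load.
- **Slot position:** the wrist and outside views differed by about 3–4 mm in y, and the horn sits about 4 mm along the jaws from the tool's axis. Both are within the tolerance.
- **After handing in:** the state reading I tried then failed, so I have no check from after that point, and no verdict is reported.

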